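# Level the stone kitchen stand

## Robot

A 6-joint arm with a two-finger parallel gripper is mounted at the origin on the work surface. World frame = base frame: x ahead of the robot, y to its left, z up, the work surface at z = 0. Lengths are in m, angles in rad, forces in N, time in s.
With the tool pointing down it reaches from about 0.35 to 0.975 m from the base axis. Payload 4.9 kg.
Tool frame: the origin (TCP) lies midway between the tips of the shut fingers; the grasp point (between the pads) lies 19 mm behind it (ctrl.tcp_to_grasp is the distance from the TCP to the grasp point, in m); z points along the fingers, y is the line along which they close (so a half turn about z gives the same grasp; the last joint's range is limited). The gripper opens to 85 mm and grips with 20 to 120 N. Pads are 22 mm wide; open, the fingers measure 114 mm over their backs; the gripper's body (76 mm by 85 mm) begins 54 mm behind the grasp point. The pads swing forward as they close: fully open they stand 13 mm farther back than shut.
Start: joints at [1.218, 0.053, 1.613, -0, 1.476, -0.119], TCP at [0.145, 0.608, 0.231] pointing down, gripper open.
Joint ranges: [-3.01, 3.01], [-1.01, 2.22], [0.06, 2.58], [-1.02, 4.17], [0.09, 2.62], [-3.14, 3.14]. Speed limits (rad/s): [2.57, 2.57, 3.14, 3.14, 3.14, 3.14].

## Interface

Orientations are given as a rotation vector (axis times angle).
In Python, from station import ctrl, cam, finish_job gives the robot as it stands (ctrl), with the cameras (cam) and the job as plain functions.
- The arm moves only by the shell command python3 jog.py 'ROWS' [FORCE]. ROWS is rows parted by semicolons, their numbers by spaces, 1 to 20 of them, each of 7 numbers: the finger opening in m, then dx, dy, dz in m, then a rotation vector rx, ry, rz in rad; each row is the pose to reach, as a shift and turn from the pose commanded when the command began, along the tool's axes at that moment; what a row does not reach only later rows make up. A row lasts 1/12 s, in which the tool goes at most 0.0417 m and 0.125 rad, less where a joint would pass 70% of its speed; a pose out of reach is approached as far as the arm can. The fingers move at their own pace and stop on an object; FORCE is the grip in N (left out, the last holds). Time passes only in rows, so rows that do not move let the fingers close. It prints the time, the measured TCP pose, the force, the opening and the grip force at its end.
- ctrl.get_obs(): the state, without advancing time (a new reading comes with each control period).
- cam.get_image(name): name is "side" or "top"; returns the picture (384x512x3 uint8, red, green, blue); there is no depth.
- cam.camera_params(name): a dict with "fx", "fy", "cx", "cy" (pixels), "k1" (the pictures are not rectified: a ray, as slopes to the right and down, at radius r is drawn at 1 + k1 r^2 times it, then the intrinsics apply), "T" (4x4, takes a point from camera to world coordinates). Camera axes: x right, y down, z forward; pixel columns grow to the right and rows downward; lengths in m; the calibration is good to about 2 mm. A picture is of the moment at which its call begins. camera_params takes no time and is no camera call.
- finish_job(): hands the job in; it is judged then, once.
The state is a dict: "t": time; "q": joint angles; "dq": joint speeds; "effort": joint torques, N m; "tool_pos": TCP position; "tool_rot": TCP orientation; "contact_force": force on the tool from outside, world axes, zero at the start; "wrist_torque": the same for the moment, N m; "opening": finger opening in m; "grip_force": force on a finger pad.
Only numpy, scipy, OpenCV 4.12 (cv2) and the standard library are available. Lean on these libraries where they do the work, as an engineer would, in place of code of your own. Each camera call takes 0.05 s, during which the arm holds its last target. There are 200 camera calls.

## Task

The low stone stand on the kitchen counter has one foot hanging in the air: the corner foot under the bar-shaped handle. Turn that bar handle clockwise, seen from above, until its foot just comes down onto the counter, then let go. Leave the round knob on the other corner as it is and do not disturb the canister standing on the slab.

Things in the scene. Friction and masses are not known exactly. Their poses are not given: they have to be found in the camera images.
- bar_grip (a point): On the turning axis of the black bar handle, 104 mm above the counter; x along the bar, z up. Bar 56 long, 14 wide, 37 tall (top 12 above this point), on a disc 40 across, 24 below this point. It sits on one of the two far corners (away from the robot; which one varies) of a grey stone slab 240 x 440 mm, top 63 mm above the counter. It stays at this height when turned.
- bar_handle (a joint): Handle angle, rad: 0 to 1.3, growing clockwise from above; starts at 0 to 0.4. Each rad lowers the 48 mm rubber foot under that corner 5 mm: 6.5 mm clear at 0, on the counter at 1.3, where it stops (the stand is too heavy to jack up). There the bar lies parallel to the slab's short sides. One grasp is enough. Friction 0.1 Nm; stays where left.
- round_knob (a joint): Angle, rad, of the round ribbed black knob (46 mm across, 20 tall, top 92 mm above the counter) on the other far corner, 370 mm from the bar handle. Its foot already stands on the counter: 0 at the start, down to -1.3 as it is unscrewed (anticlockwise).
- canister: Loose white ceramic canister, 90 mm across and 100 mm tall, on the half of the slab near the robot, its side at least 80 mm from either knob's axis; a mug and a glass stand on the slab too. Origin at the centre of its underside, z up.

How it is judged:
At the end, for the whole second after the job is handed in: The bar handle is turned to within 0.2 rad of its stop, so that its foot is down on the counter to within 1 mm, and is let go and at rest; the round knob is within 0.15 rad of its start; the canister stands upright within 30 mm of its start (value of joint bar_handle above 1.1 rad and velocity of joint bar_handle between -0.05 and 0.05 rad/s and value of joint round_knob above -0.15 rad and distance of canister from where it was at the start of the episode below 0.03 m and angle between canister's own z axis and vertical below 0.2 rad); the robot touches nothing.
It fails at once if the round knob is unscrewed by more than 0.15 rad (value of joint round_knob below -0.15 rad).
It fails at once if the canister is pushed more than 30 mm or tipped (distance of canister from where it was at the start of the episode above 0.03 m or angle between canister's own z axis and vertical above 0.2 rad).
It also fails if it takes over 32 s, if anything falls off the work surface, if the arm or the gripper's body presses on something with over 40 N, if the wrist force passes 120 N, or if a joint passes its speed limit or range.

## Working session

There is one attempt and no reset: what is moved stays moved. The work goes in short steps, Python scripts to look and compute and a shell command to move; the robot and the scene stay as the last step left them, time stands still between calls to the robot, and variables do not carry over. Pictures are saved under pics/ and viewed, at most 10 in all, crops included, and the job is handed in when it is done.

```bash
mkdir -p pics; ls; cat > h.py <<'E'
import numpy as np, cv2
from station import ctrl, cam, finish_job
def ray(n,uv):
    p=cam.camera_params(n);T=np.array(p["T"])
    d=np.array([(uv[0]-p["cx"])/p["fx"],(uv[1]-p["cy"])/p["fy"]]);s=d.copy()
    for _ in range(20): s=d/(1+p["k1"]*(s@s))
    v=T[:3,:3]@np.array([*s,1]);return T[:3,3],v/np.linalg.norm(v)
def plane(n,uv,z):
    o,v=ray(n,uv);return o+v*(z-o[2])/v[2]
def two(uv1,uv2):
    o,a=ray("top",uv1);c,b=ray("side",uv2)
    k=np.linalg.lstsq(np.c_[a,-b],c-o,rcond=None)[0]
    P,Q=o+k[0]*a,c+k[1]*b
    return (P+Q)/2,np.linalg.norm(P-Q)
def snap(n,f):
    im=cam.get_image(n);cv2.imwrite(f"pics/{f}.png",im[:,:,::-1]);return im
E
python3 - <<'E'
from h import *
for n in("top","side"):
    snap(n,n+"0");p=cam.camera_params(n);print(n,p)
o=ctrl.get_obs();print(o["t"],o["tool_pos"],o["tool_rot"],o["opening"])
E
```

```text
jog.py
pics
station.py
top {'fx': 366.96224534739304, 'fy': 366.96224534739304, 'cx': 258.0018960597645, 'cy': 188.97622259781056, 'k1': -0.10077083274174005, 'T': array([[-0.08357505, -0.97679801,  0.1971823 ,  0.42493157],
       [-0.99648654,  0.08083745, -0.02190639,  0.04205524],
       [ 0.0054584 , -0.19832033, -0.98012206,  0.77934345],
       [ 0.        ,  0.        ,  0.        ,  1.        ]])}
side {'fx': 442.72756735937435, 'fy': 442.72756735937435, 'cx': 260.2003548885453, 'cy': 197.32106408454592, 'k1': -0.16162738760387904, 'T': array([[ 0.99422996, -0.0761762 ,  0.07552461,  0.45359342],
       [-0.10684348, -0.64053652,  0.7604587 , -0.63089945],
       [-0.00955258, -0.76414014, -0.64497953,  0.69422035],
       [ 0.        ,  0.        ,  0.        ,  1.        ]])}
0.1 [0.14459222 0.60744291 0.23016936] [-3.66413497e-01 -3.11969186e+00  2.91407215e-03] 0.08525805935140729
```

View pics/top0.png

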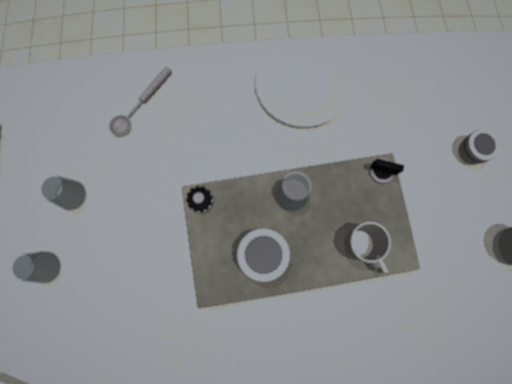

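View pics/side0.png

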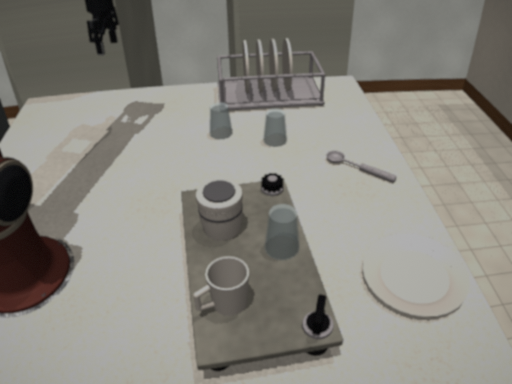

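The top view shows the bar handle at about (385,168) on the right far corner, the round knob at (200,198), the canister at (263,255) and the glass at (294,190). In the side view the bar is at (319,315). Next I'll zoom in and mask the dark parts.

```bash
python3 - <<'E'
from h import *
a=cv2.imread("pics/top0.png");b=cv2.imread("pics/side0.png")
A=cv2.resize(a[145:195,355:420],None,fx=6,fy=6,interpolation=cv2.INTER_CUBIC)
B=cv2.resize(b[285:360,285:350],None,fx=6,fy=6,interpolation=cv2.INTER_CUBIC)
C=np.zeros((450,780,3),np.uint8);C[:300,:390]=A;C[:450,390:]=B
cv2.imwrite("pics/zoom0.png",C)
for n,im,(x0,x1,y0,y1) in(("top",a,(355,420,145,195)),("side",b,(285,350,285,340))):
    m=(im.max(2)<45).astype(np.uint8);M=np.zeros_like(m);M[y0:y1,x0:x1]=m[y0:y1,x0:x1]
    c=max(cv2.findContours(M,0,2)[0],key=cv2.contourArea)
    print(n,cv2.contourArea(c),cv2.minAreaRect(c),c[:,0].min(0),c[:,0].max(0))
# slab corners from the top
for uv in[(183,186),(398,155),(416,270),(198,305)]: print(uv,plane("top",uv,.063))
E
```

```text
top 360.0 ((385.50592041015625, 169.72354125976562), (31.88878059387207, 17.029043197631836), 12.52880573272705) [370 160] [402 177]
side 434.0 ((317.5, 314.0), (38.0, 21.0), 90.0) [307 295] [328 333]
(183, 186) [0.58748123 0.17512112 0.063     ]
(398, 155) [ 0.61660387 -0.26847965  0.063     ]
(416, 270) [ 0.38228725 -0.26866143  0.063     ]
(198, 305) [0.35504275 0.1580152  0.063     ]
```

View pics/zoom0.png

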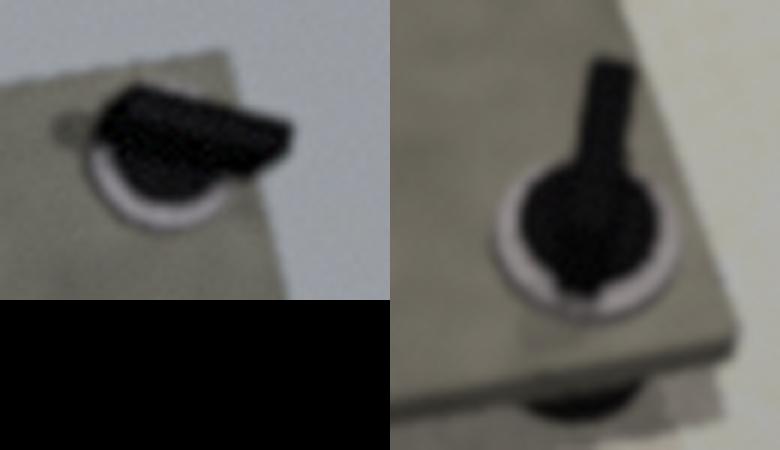

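The zoom shows the bar lying roughly along y, with its right end tilted towards the robot. The white disc ring below it is visible in both views, at about (380,172) top and (318,325) side. I'll triangulate the disc and the bar ends, using a brightened crop.

```bash
python3 - <<'E'
from h import *
a=cv2.imread("pics/top0.png");b=cv2.imread("pics/side0.png")
g=lambda i:np.clip(i.astype(float)*4,0,255).astype(np.uint8)
A=cv2.resize(g(a[145:195,360:410]),None,fx=8,fy=8,interpolation=cv2.INTER_CUBIC)
B=cv2.resize(g(b[290:345,297:345]),None,fx=8,fy=8,interpolation=cv2.INTER_CUBIC)
C=np.zeros((440,784,3),np.uint8);C[:400,:400]=A;C[:440,400:784]=B
cv2.imwrite("pics/zoom1.png",C)
print(two((380.2,172.5),(318,325)),plane("top",(380.2,172.5),.08),plane("side",(318,325),.08))
E
```

```text
(array([ 0.58551726, -0.22558074,  0.06187823]), np.float64(0.005130422548648998)) [ 0.57890095 -0.21864053  0.08      ] [ 0.58428395 -0.23683904  0.08      ]
```

View pics/zoom1.png

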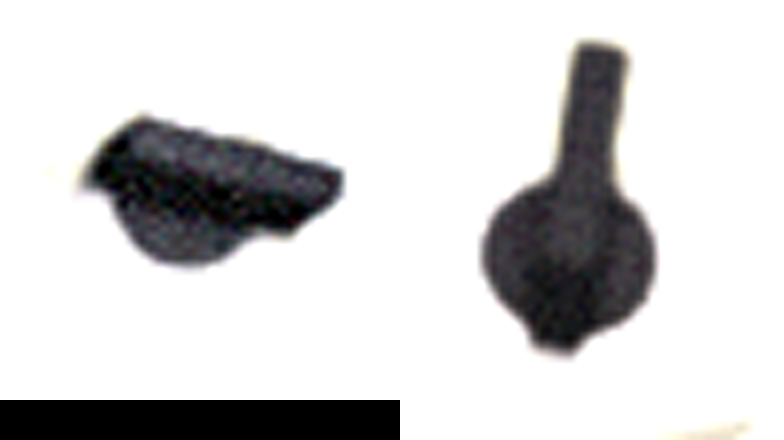

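The brightened crop separates the grey top face from the dark end faces. In the top view the face runs from (135,130) to (340,180). In the side view it runs from (602,45) to about (566,265), over a black disc centred at (570,255).

```bash
python3 - <<'E'
from h import *
S=lambda x,y:(297+(x-400)/8-.5,290+y/8-.5)
Tp=lambda x,y:(360+x/8-.5,145+y/8-.5)
c=two(Tp(235,158),S(583,155));print("top face",c)
e1=two(Tp(135,131),S(602,45));e2=two(Tp(339,180),S(566,265));print(e1,e2)
for f,n,p,q in((Tp,"top",(135,131),(339,180)),(Tp,"top",(145,118),(343,168)),(S,"side",(602,45),(566,265)),(S,"side",(576,45),(540,265)),(S,"side",(628,55),(610,180))):
    P,Q=plane(n,f(*p),.116),plane(n,f(*q),.116);d=Q-P
    print(n,(P+Q)/2,np.linalg.norm(d),"bar dir",np.degrees(np.arctan2(d[1],d[0])))
print("disc side",plane("side",S(570,255),.08))
# slab edges from line fits of ring + slab short sides (top)
im=cv2.imread("pics/top0.png");g=cv2.GaussianBlur(cv2.cvtColor(im,6),(3,3),0)
sl=((g>60)&(g<125)).astype(np.uint8);sl=cv2.morphologyEx(sl,3,np.ones((9,9)))
k=max(cv2.findContours(sl,0,2)[0],key=cv2.contourArea)
bx=cv2.boxPoints(cv2.minAreaRect(k));W=np.array([plane("top",u,.063) for u in bx]);print(bx.round(1).tolist(),W.round(4).tolist())
for i in range(4):
    d=W[(i+1)%4]-W[i];print(np.linalg.norm(d).round(3),np.degrees(np.arctan2(d[1],d[0])).round(1))
# clearances: other objects top
E
```

```text
top face (array([ 0.58646545, -0.22677564,  0.11044471]), np.float64(0.0010086004094499957))
(array([ 0.59475961, -0.20240601,  0.11299072]), np.float64(0.00019510635969527905)) (array([ 0.5786062 , -0.25162055,  0.110203  ]), np.float64(0.0020516408364523397))
top [ 0.58620566 -0.22523303  0.116     ] 0.05038003027405659 bar dir -108.2466660201491
top [ 0.58912399 -0.22743253  0.116     ] 0.049060644733461084 bar dir -108.93178517321958
side [ 0.58512807 -0.23009469  0.116     ] 0.05386071520688473 bar dir -109.07458330466979
side [ 0.58003536 -0.229443    0.116     ] 0.053800034200348214 bar dir -108.78716439636393
side [ 0.59369445 -0.22250909  0.116     ] 0.031065453889042242 bar dir -108.54237498107273
disc side [ 0.5852547  -0.22989516  0.08      ]
[[178.0, 186.89999389648438], [401.6000061035156, 151.0], [421.1000061035156, 272.3999938964844], [197.5, 308.29998779296875]] [[0.5865, 0.1852, 0.063], [0.6247, -0.2776, 0.063], [0.3767, -0.2783, 0.063], [0.349, 0.1593, 0.063]]
0.464 -85.3
0.248 -179.8
0.439 93.6
0.239 6.2
```

```bash
cat > go.py <<'E'
from h import *
from scipy.spatial.transform import Rotation as R
import sys
x,y,z,b=map(float,sys.argv[1:])   # TCP target, tool-y heading deg
o=ctrl.get_obs();Rt=R.from_rotvec(o["tool_rot"])
b=np.radians(b);Y=np.array([np.cos(b),np.sin(b),0]);Z=np.array([0,0,-1.])
G=R.from_matrix(np.c_[np.cross(Y,Z),Y,Z])
print("q",o["q"].round(3),"t",o["t"],"toolY heading",np.degrees(np.arctan2(*Rt.as_matrix()[[1,0],1])))
print("d",Rt.inv().apply(np.array([x,y,z])-o["tool_pos"]).round(4),"rot",(Rt.inv()*G).as_rotvec().round(4))
E
python3 go.py .586 -.228 .2 161.2; python3 go.py .586 -.228 .2 -18.8
python3 -c "
from h import *
print(plane('top',(200,198),.09),plane('top',(263,255),.163))"
```

```text
q [ 1.218  0.053  1.614  0.     1.476 -0.119] t 0.1 toolY heading 76.60240661441952
d [-0.623  -0.7104  0.0314] rot [-1.4000e-03 -1.6000e-03 -1.4765e+00]
q [ 1.218  0.053  1.614  0.     1.476 -0.119] t 0.1 toolY heading 76.60240661441952
d [-0.623  -0.7104  0.0314] rot [-1.6000e-03  1.4000e-03  1.6651e+00]
[0.55522689 0.13854754 0.09      ] [0.43689175 0.02935564 0.163     ]
```

```bash
R="python3 jog.py"; python3 jog.py '0.06 -0.3 -0.35 0 0 0 0.85;0.06 -0.3 -0.35 0 0 0 0.85;0.06 -0.3 -0.35 0 0 0 0.85;0.06 -0.3 -0.35 0 0 0 0.85;0.06 -0.3 -0.35 0 0 0 0.85;0.06 -0.3 -0.35 0 0 0 0.85;0.06 -0.3 -0.35 0 0 0 0.85;0.06 -0.3 -0.35 0 0 0 0.85;0.06 -0.3 -0.35 0 0 0 0.85;0.06 -0.3 -0.35 0 0 0 0.85;0.06 -0.3 -0.35 0 0 0 0.85;0.06 -0.3 -0.35 0 0 0 0.85' 40; python3 go.py .586 -.228 .2 -18.8
```

```text
t: 1.1
tool_pos: [0.3578, 0.1927, 0.231]
tool_rot: [1.631, 2.682, -0.002]
contact_force: [-0.6, 1.0, 0.3]
opening: 0.0599
grip_force: 0.0
q [ 0.312 -0.515  2.09  -0.003  1.566 -0.165] t 1.1 toolY heading 27.376140022084744
d [-0.4785  0.0092  0.0323] rot [0.001  0.0027 0.8059]
```

```bash
python3 jog.py '0.06 -0.476 0.01 0.03 0 0 0.81;0.06 -0.476 0.01 0.03 0 0 0.81;0.06 -0.476 0.01 0.03 0 0 0.81;0.06 -0.476 0.01 0.03 0 0 0.81;0.06 -0.476 0.01 0.03 0 0 0.81;0.06 -0.476 0.01 0.03 0 0 0.81;0.06 -0.476 0.01 0.03 0 0 0.81;0.06 -0.476 0.01 0.03 0 0 0.81;0.06 -0.476 0.01 0.03 0 0 0.81;0.06 -0.476 0.01 0.03 0 0 0.81;0.06 -0.476 0.01 0.03 0 0 0.81;0.06 -0.476 0.01 0.03 0 0 0.81;0.06 -0.476 0.01 0.03 0 0 0.81;0.06 -0.476 0.01 0.03 0 0 0.81;0.06 -0.476 0.01 0.03 0 0 0.81'; python3 go.py .586 -.228 .088 -18.8; python3 -c "
from h import *
s=snap('side','s1');cv2.imwrite('pics/s1c.png',cv2.resize(s[120:370,180:430,::-1],None,fx=2.2,fy=2.2))"
```

```text
t: 2.35
tool_pos: [0.5868, -0.2169, 0.2007]
tool_rot: [-2.548, -1.835, 0.0]
contact_force: [0.2, 1.2, 0.1]
opening: 0.0599
grip_force: 0.0
q [-0.473  0.075  1.641  0.     1.427 -0.151] t 2.35 toolY heading -18.474450280686582
d [-0.0108  0.0029  0.1127] rot [-0.0014 -0.0006  0.0057]
```

View pics/s1c.png

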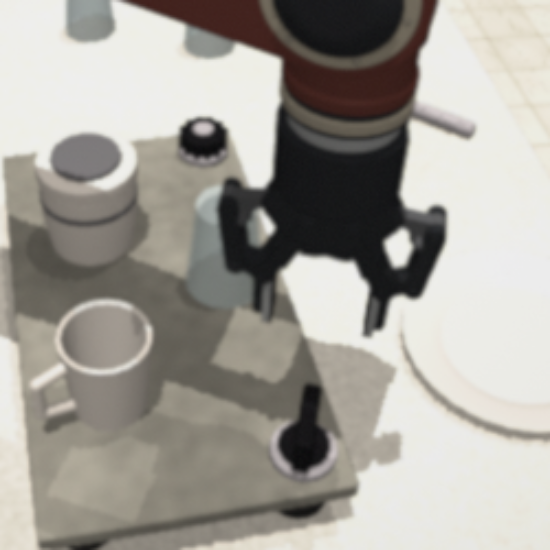

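The side crop shows the open fingers straddling the bar axis from above. The bar is at about (308,430) in the crop, and the glass and mug are clear. I'll descend and close.

```bash
python3 jog.py '0.06 -0.011 0.003 0 0 0 0;0.06 -0.011 0.003 0.04 0 0 0;0.06 -0.011 0.003 0.08 0 0 0;0.06 -0.011 0.003 0.1 0 0 0;0.06 -0.011 0.003 0.113 0 0 0;0.06 -0.011 0.003 0.113 0 0 0;0.06 -0.011 0.003 0.113 0 0 0'; python3 go.py .586 -.228 .088 -18.8; python3 -c "
from h import *
s=snap('side','s2');cv2.imwrite('pics/s2c.png',cv2.resize(s[220:370,240:390,::-1],None,fx=3.6,fy=3.6))"
```

```text
t: 2.98
tool_pos: [0.5867, -0.2293, 0.0889]
tool_rot: [2.549, 1.836, 0.0]
contact_force: [-0.7, 0.7, 1.0]
opening: 0.0598
grip_force: 0.0
q [-0.491  0.188  1.714 -0.     1.24  -0.168] t 2.9833 toolY heading -18.482205793582207
d [ 0.001  -0.0011  0.0009] rot [0.0005 0.0001 0.0055]
```

View pics/s2c.png

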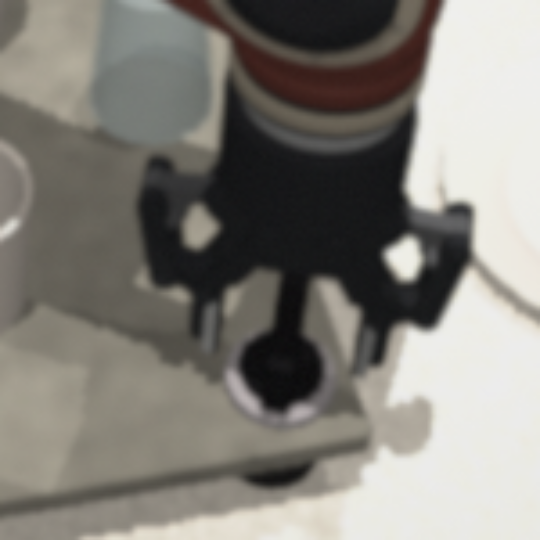

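The fingers stand on either side of the bar, at about (208,330) and (370,340) in the crop, with the bar at (290,320) midway. Closing now.

```bash
python3 jog.py '0.02 0 0 0 0 0 0;0.02 0 0 0 0 0 0;0.01 0 0 0 0 0 0;0 0 0 0 0 0 0;0 0 0 0 0 0 0;0 0 0 0 0 0 0' 40
```

```text
t: 3.53
tool_pos: [0.5858, -0.2293, 0.0898]
tool_rot: [-2.548, -1.835, 0.002]
contact_force: [-6.0, 1.7, 7.1]
opening: 0.0136
grip_force: 40.6
```

```bash
python3 jog.py '0 0 0 0 0 0 0.1;0 0 0 0 0 0 0.2;0 0 0 0 0 0 0.3;0 0 0 0 0 0 0.4;0 0 0 0 0 0 0.5;0 0 0 0 0 0 0.6;0 0 0 0 0 0 0.7;0 0 0 0 0 0 0.8;0 0 0 0 0 0 0.9;0 0 0 0 0 0 1;0 0 0 0 0 0 1' ; python3 -c "
from h import *
o=ctrl.get_obs();print(o['wrist_torque'],o['contact_force'],o['grip_force'])"
```

```text
t: 4.45
tool_pos: [0.5842, -0.2276, 0.0898]
tool_rot: [-3.113, -0.383, 0.01]
contact_force: [-12.4, 7.6, 13.3]
opening: 0.0134
grip_force: 41.4
[ 1.04532139  1.95307155 -0.02563764] [-12.35463367   7.6347507   13.25050379] 41.38424098491669
```

```bash
python3 jog.py '0 0 0 0 0 0 0.05;0 0 0 0 0 0 0.1;0 0 0 0 0 0 0.1'; python3 go.py .586 -.228 .088 -86; python3 -c "
from h import *
o=ctrl.get_obs();print(o['wrist_torque'],o['contact_force'])"; python3 jog.py '0 0 0 0 0 0 0.03;0 0 0 0 0 0 0.06;0 0 0 0 0 0 0.06'; python3 go.py .586 -.228 .088 -86; python3 -c "
from h import *
o=ctrl.get_obs();print(o['wrist_torque'],o['contact_force'])"
```

```text
t: 4.7
tool_pos: [0.5842, -0.2274, 0.0898]
tool_rot: [-3.128, -0.23, 0.011]
contact_force: [-13.3, 8.1, 12.3]
opening: 0.0133
grip_force: 41.4
q [-4.900e-01  1.850e-01  1.715e+00  1.000e-03  1.250e+00  9.340e-01] t 4.7 toolY heading -81.58915890591086
d [0.0017 0.0009 0.0018] rot [-0.0052  0.0066  0.077 ]
[ 1.21474997  2.03605299 -0.08035533] [-13.34366939   8.12399818  12.25613179]
t: 4.95
tool_pos: [0.5841, -0.2272, 0.0898]
tool_rot: [-3.134, -0.137, 0.011]
contact_force: [-13.4, 8.3, 12.9]
opening: 0.0134
grip_force: 41.5
q [-4.900e-01  1.850e-01  1.715e+00  1.000e-03  1.250e+00  9.930e-01] t 4.95 toolY heading -84.98621277638732
d [0.0018 0.0009 0.0018] rot [-0.0053  0.0069  0.0177]
[ 1.23544234  2.03593931 -0.06762935] [-13.38396822   8.31261543  12.93037264]
```

```bash
python3 jog.py '0 0 0 0 0 0 0.03;0 0 0 0 0 0 0.06;0 0 0 0 0 0 0.06'; python3 go.py .586 -.228 .088 -86; python3 -c "
from h import *
o=ctrl.get_obs();print(o['wrist_torque'],o['contact_force'])"
```

```text
t: 5.2
tool_pos: [0.5841, -0.2272, 0.0898]
tool_rot: [-3.137, -0.051, 0.012]
contact_force: [-12.8, 8.3, 13.0]
opening: 0.0134
grip_force: 57.3
q [-0.49   0.185  1.715 -0.     1.25   1.049] t 5.2 toolY heading -88.15428127888393
d [0.0019 0.0009 0.0018] rot [-0.0043  0.0076 -0.0376]
[1.37019965 2.10751324 1.49388575] [-12.83358918   8.34698901  12.96980038]
```

The torque jumped from about 0.07 to 1.5 Nm, so the handle has reached its stop. I'll relax it slightly, open, and lift straight up.

```bash
python3 jog.py '0 0 0 0 0 0 -0.04;0.06 0 0 0 0 0 -0.04;0.06 0 0 0 0 0 -0.04;0.06 0 0 0 0 0 -0.04;0.06 0 0 0 0 0 -0.04;0.06 0 0 -0.03 0 0 -0.04;0.06 0 0 -0.07 0 0 -0.04;0.06 0 0 -0.11 0 0 -0.04;0.06 0 0 -0.15 0 0 -0.04;0.06 0.04 0 -0.15 0 0 -0.04;0.06 0.08 0 -0.15 0 0 -0.04;0.06 0.12 0 -0.15 0 0 -0.04;0.06 0.16 0 -0.15 0 0 -0.04;0.06 0.16 0 -0.15 0 0 -0.04;0.06 0.16 0 -0.15 0 0 -0.04'; python3 -c "
from h import *
s=snap('side','s3');t=snap('top','t3')
C=np.zeros((384,768,3),np.uint8);C[:,:384]=s[:,64:448,::-1];C[:,384:]=t[:,128:,::-1]
C[:160,:]=C[:160,:]
cv2.imwrite('pics/e.png',C)"
```

```text
t: 6.45
tool_pos: [0.7474, -0.2246, 0.2346]
tool_rot: [-3.138, -0.108, 0.006]
contact_force: [-0.7, -0.0, -0.4]
opening: 0.0601
grip_force: 0.0
```

View pics/e.png

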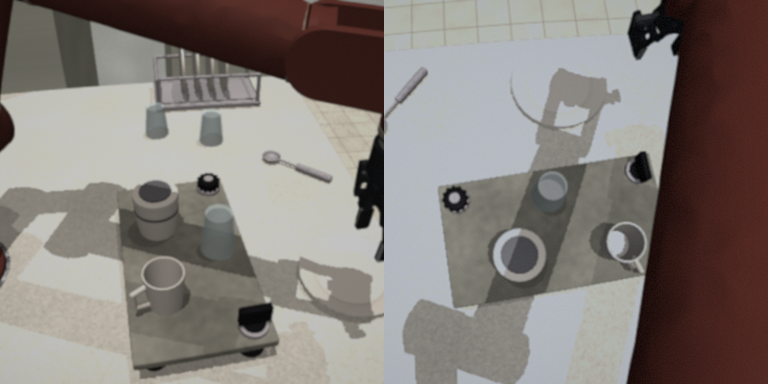

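The bar now lies parallel to the slab's short sides, at (256,316) in the side half and (642,166) in the top half. The canister, round knob, glass and mug have not moved, and the gripper is clear.

```bash
python3 -c "
from station import ctrl, cam, finish_job
print(finish_job())"
```

```text
the job is handed in; nothing more can be done
None
```

I turned the bar handle clockwise to its stop and let go, so its foot should be down on the counter; the last pictures show the canister and round knob unmoved. The job is handed in; no verdict came back.

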